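# Turn the paint-sample carousel to the customer

### The arm

A 6-joint arm with a two-finger parallel gripper is mounted at the origin on the work surface. World frame = base frame: x ahead of the robot, y to its left, z up, the work surface at z = 0. Lengths are in m, angles in rad, forces in N, time in s.
With the tool pointing down it reaches from about 0.35 to 0.725 m from the base axis. Payload 6 kg.
Tool frame: the origin (TCP) lies at the centre of the arm's flange, where the gripper is bolted on; the fingertips stand 173 mm ahead of it and the grasp point (between the pads) lies 155 mm ahead of it; y points along the fingers, z is the direction in which the jaws open and shut, and the axes are right-handed (so a half turn about y gives the same grasp; the last joint's range is limited). The gripper opens to 85 mm and grips with 20 to 120 N. Pads are 22 mm wide; open, the fingers measure 114 mm over their backs; the gripper's body (76 mm by 85 mm) begins 54 mm behind the grasp point. The pads swing forward as they close: fully open they stand 13 mm farther back than shut.
Start: joints at [1.633, 0.04, 0.085, 0, -1.615, -0.334], TCP at [0.161, 0.578, 0.405] pointing down, gripper open.
Joint ranges: [-2.56, 2.56], [-1.29, 2.01], [-1.08, 1.49], [-3.29, 1.98], [-2.81, -0.18], [-2.99, 2.99]. Speed limits (rad/s): [2.57, 2.57, 3.01, 3.14, 3.14, 3.14].

### API

Orientations are given as a unit quaternion [x, y, z, w].
In Python, from rig import robot gives the robot as it stands.
- The arm moves only by the tool step_arm, never from a script. Its argument "moves" is one flat list of numbers, 4 for each row, row after row: the shift along the tool's x, y, z in units of 40 mm (1.0 is 40 mm), then the turn about the tool's y in units of 5 degrees (1.0 is 5 degrees). In form: [x, y, z, turn, x, y, z, turn, ...]. A call has 1 to 5 rows; each row is the pose to reach, as a shift and turn from the pose measured when the call began, along the tool's axes at that moment; what a row does not reach only later rows make up. A row lasts 1/12 s, in which the tool goes at most 41.7 mm and 7.16 degrees, less where a joint would pass 70% of its speed; a pose out of reach is approached as far as the arm can. A call with a gripper value outside its range is refused whole. "fingers" is the opening, from 0 (shut) to 1 (fully open), set as the call begins (left out, the last holds). The fingers move at their own pace and stop on an object; "newtons" is the grip in N (left out, the last holds). Time passes only in rows, so rows that repeat a pose let the fingers close. It gives the time, the measured TCP pose, the force and the opening at its end, in the units of the state.
- robot.sense(): the state, without advancing time (a new reading comes with each control period).
- robot.get_image(name): name is "scene" or "side" or "wrist"; returns the picture (480x640x3 uint8, blue, green, red); there is no depth.
- robot.camera_model(name): a dict with "vertical_fov" (degrees; the focal length in pixels is half the picture's height over the tangent of half this angle, whatever the lens; pixels are square), "cx", "cy" (the principal point, pixels), "k1" (the pictures are not rectified: a ray, as slopes to the right and down, at radius r is drawn at 1 + k1 r^2 times it, then the intrinsics apply), "R" (3x3) and "t" (3): a world point X has camera coordinates R X + t; the wrist camera has in their place "tool_from_camera" (4x4, takes a point from camera to tool coordinates, whose origin is the TCP and whose axes are the tool frame's). Camera axes: x right, y down, z forward; pixel columns grow to the right and rows downward; lengths in m; the calibration is good to about 2 mm. A picture is of the moment at which its call begins: read the wrist's pose just before it. camera_model takes no time and is no camera call.
- robot.close_job(): hands the job in, once; it reports no verdict.
The state is a dict: "time": time; "joint_positions": joint angles; "dq": joint speeds; "tau": joint torques, N m; "eef_pos": TCP position; "eef_rot": TCP orientation; "wrist_force": force on the tool from outside, world axes, zero at the start; "ft_torque": the same for the moment, N m; "finger_gap": opening from 0.0 (shut) to 1.0 (fully open).
Only numpy, scipy, OpenCV 4.12 (cv2) and the standard library are available. Lean on these libraries where they do the work, as an engineer would, in place of code of your own. Each camera call takes 0.05 s, during which the arm holds its last target. There are 200 camera calls.

### The job

Turn the paint-sample carousel by pushing its rim round by the orange pegs, until the tin with the red lid stands right in line with the yellow arrow on the customer's side; then take the hand away and leave the carousel at rest. Push gently and never touch, lift or tip the tins, which stand loose and must all stay standing in their ring on the turntable, and do not disturb the other things on the counter.

Things in the scene. Friction and masses are not known exactly. Their poses are not given: they have to be found in the camera images.
- carousel_base: black foot (radius 105 mm) of the paint-sample carousel, fixed to the counter; it does not turn. Origin on the turning axis at counter height, z up. Its +x axis points along the yellow arrow: a flat triangular tongue (12 mm high) with a black centre line that sticks out from under the turntable on the far (customer's) side, its tip 196 mm from the axis
- turntable (a point): centre of the top of the grey turntable (disc of radius 145 mm, top 40 mm and underside 26 mm above the counter), on the axis; turns with it. On the rim stand six rigid orange pegs, 14 mm in diameter, 50 mm high (tops 90 mm above the counter), 60 degrees apart, on a circle of radius 134 mm; this frame's +x axis points at one of them
- carousel (a joint): angle of the turntable in rad from the foot, growing anticlockwise seen from above; turns either way, over a full turn. At 0 a peg stands in the arrow's direction (foot's +x), the others every 60 degrees. Light drag: 1 to 2 N at a peg turns it; it stops almost at once when the push ends, no detents. Not tied to where a tin stands
- tin_red: the tin to bring to the arrow: a small steel paint tin with a red band and red lid, 48 mm in diameter, 53 mm high, standing loose on the turntable, about 75 mm from the axis, and riding round with it (five tins about 60 degrees apart in any order; the empty sixth place starts at the arrow). Origin: centre of its underside, z up
- tin_blue: bystander: a small steel paint tin with a blue band and blue lid, 48 mm in diameter, 53 mm high, standing loose on the turntable, about 75 mm from the axis, and riding round with it (five tins about 60 degrees apart in any order; the empty sixth place starts at the arrow). Origin: centre of its underside, z up
- tin_green: bystander: a small steel paint tin with a green band and green lid, 48 mm in diameter, 53 mm high, standing loose on the turntable, about 75 mm from the axis, and riding round with it (five tins about 60 degrees apart in any order; the empty sixth place starts at the arrow). Origin: centre of its underside, z up
- tin_white: bystander: a small steel paint tin with a white band and white lid, 48 mm in diameter, 53 mm high, standing loose on the turntable, about 75 mm from the axis, and riding round with it (five tins about 60 degrees apart in any order; the empty sixth place starts at the arrow). Origin: centre of its underside, z up
- tin_black: bystander: a small steel paint tin with a black band and black lid, 48 mm in diameter, 53 mm high, standing loose on the turntable, about 75 mm from the axis, and riding round with it (five tins about 60 degrees apart in any order; the empty sixth place starts at the arrow). Origin: centre of its underside, z up
- spray_can: bystander: green spray can, 52 mm in diameter, 185 mm high, standing on the counter to the robot's left; origin at the centre of its underside
- tape_roll: bystander: roll of blue tape lying flat, 100 mm in diameter, 25 mm high, on the robot's right; origin at the centre of its underside
- screw_box: bystander: cardboard screw box with an orange band, 110 x 70 x 50 mm high, on the robot's right; origin at the centre of its underside
- brush: bystander: paint brush lying on the counter on the robot's left, along its own x axis; origin near its middle, on the counter

How it is judged:
By the outcome, as a careful person would: the job done as asked, in the order asked, and still so for the second after the job is handed in, with the robot touching nothing.
It also fails if it takes over 58 s, if anything falls off the work surface, if the arm or the gripper's body presses on something with over 40 N, if the wrist force passes 120 N, or if a joint passes its speed limit or range.

## Working session

There is one attempt and no reset: what is moved stays moved. The work goes in short steps, Python scripts to look and compute and a tool call to move; the robot and the scene stay as the last step left them, time stands still between calls to the robot, and variables do not carry over. Pictures are saved under pics/ and viewed, about 8 in all and at most 12, crops included, and the job is handed in when it is done.

Besides the shell and the picture viewer there is one more tool, called after "Call:" by a JSON object that holds its "op" and its "data", one argument or row to a line. step_arm: Moves the arm, as the interface text tells. Its arguments: {"type":"object","properties":{"moves":{"type":"array"},"fingers":{"type":"number"},"newtons":{"type":"number"}},"required":["moves"]}

```bash
mkdir -p pics; ls; python3 - <<'E'
from rig import robot
import cv2,json
s=robot.sense();print(s)
for n in("scene","side"):
    cv2.imwrite(f"pics/{n}0.png",robot.get_image(n)); print(n,robot.camera_model(n))
print(robot.camera_model("wrist"))
E
```

```text
pics
{'time': 0.0, 'joint_positions': array([ 1.63268536e+00,  4.07878494e-02,  8.37825464e-02, -4.65896391e-04,
       -1.61550056e+00, -3.33666891e-01]), 'dq': array([ 0.00060573,  0.00048425, -0.00182608,  0.00050338,  0.00019866,
        0.00190139]), 'tau': array([ 6.72422084e-04, -3.68206179e+01,  3.47411799e+01,  6.93228900e+00,
       -5.52698897e-03, -1.74982205e-06]), 'eef_pos': array([0.16098045, 0.57796757, 0.40367618]), 'eef_rot': array([-0.09574275, -0.69996391,  0.70121384,  0.09582793]), 'wrist_force': array([-0.04065332, -1.30108573,  0.26013286]), 'ft_torque': array([ 0.02870464,  0.04578295, -0.01591983]), 'finger_gap': 0.999087845499078}
scene {'vertical_fov': 44.655811053351826, 'cx': 325.47664999673975, 'cy': 243.4293894026076, 'k1': -0.1217955832133195, 'R': array([[ 0.47011224,  0.88260126, -0.00308202],
       [ 0.71138967, -0.38097969, -0.59057532],
       [-0.52241671,  0.27544417, -0.80697664]]), 't': array([-0.25959867, -0.29118975,  1.72447539])}
side {'vertical_fov': 48.34813677362885, 'cx': 311.21040012277905, 'cy': 233.7201486150474, 'k1': -0.11287778951125974, 'R': array([[ 0.88749148, -0.4608027 , -0.00444411],
       [-0.35605632, -0.67956727, -0.64141423],
       [ 0.29254534,  0.57083202, -0.76718188]]), 't': array([-0.45252731,  0.22107822,  1.22639858])}
{'vertical_fov': 70.20988902492145, 'cx': 324.4799444630622, 'cy': 235.0979160521641, 'k1': -0.00158918016939415, 'tool_from_camera': array([[ 6.71219023e-05,  9.55776022e-01,  2.94095546e-01,
        -7.54488532e-02],
       [-3.61007966e-04, -2.94095505e-01,  9.55775969e-01,
         3.05513390e-02],
       [ 9.99999933e-01, -1.70324336e-04,  3.25302508e-04,
         2.86412628e-05],
       [ 0.00000000e+00,  0.00000000e+00,  0.00000000e+00,
         1.00000000e+00]])}
```

View pics/scene0.png

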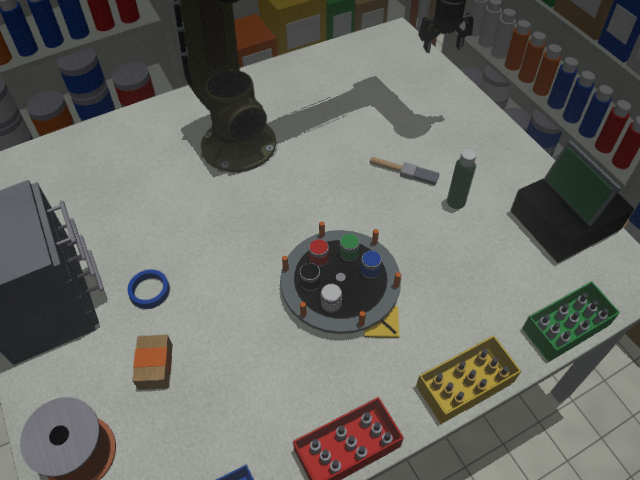

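View pics/side0.png

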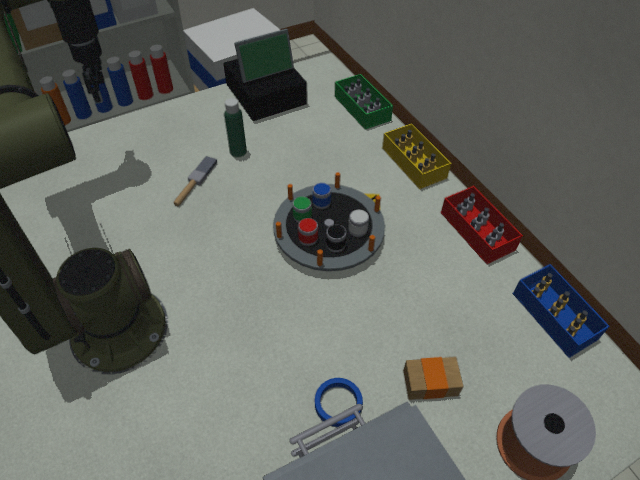

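The scene view has the carousel hub at about (341,277), the red tin at (318,250) and the arrow at about (385,322). In the side view the hub is at (329,222), red at (308,230) and the arrow tip at (378,196). Next I'll enlarge both.

```bash
python3 - <<'E'
import cv2
a=cv2.imread("pics/scene0.png")[215:345,270:410]; b=cv2.imread("pics/side0.png")[165:275,265:395]
cv2.imwrite("pics/c1.png",cv2.resize(a,None,fx=4.5,fy=4.5,interpolation=cv2.INTER_CUBIC))
cv2.imwrite("pics/c2.png",cv2.resize(b,None,fx=5,fy=5,interpolation=cv2.INTER_CUBIC))
E
cat >h.py <<'E'
import numpy as np,cv2
from rig import robot
from scipy.spatial.transform import Rotation as Ro
def cam(n):
    c=robot.camera_model(n);f=240/np.tan(np.radians(c["vertical_fov"]/2))
    K=np.array([[f,0,c["cx"]],[0,f,c["cy"]],[0,0,1.]])
    if n=="wrist":
        s=robot.sense();T=np.eye(4);T[:3,:3]=Ro.from_quat(s["eef_rot"]).as_matrix();T[:3,3]=s["eef_pos"]
        M=np.linalg.inv(T@c["tool_from_camera"]);R,t=M[:3,:3],M[:3,3]
    else: R,t=c["R"],c["t"]
    return K,np.array([c["k1"],0,0,0,0]),R,t
def proj(C,P):
    K,d,R,t=C;return cv2.projectPoints(np.atleast_2d(P).astype(float),cv2.Rodrigues(R)[0],t,K,d)[0][:,0]
def ray(C,uv):
    K,d,R,t=C;n=cv2.undistortPoints(np.array([[uv]],float),K,d)[0,0]
    return -R.T@t, R.T@np.array([n[0],n[1],1])
def onz(C,uv,z):
    o,v=ray(C,uv);return o+v*(z-o[2])/v[2]
def tri(Cs,uvs):
    A=np.zeros((3,3));b=np.zeros(3)
    for C,uv in zip(Cs,uvs):
        o,v=ray(C,uv);v/=np.linalg.norm(v);P=np.eye(3)-np.outer(v,v);A+=P;b+=P@o
    return np.linalg.solve(A,b)
E
```

```text
(no output)
```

View pics/c1.png

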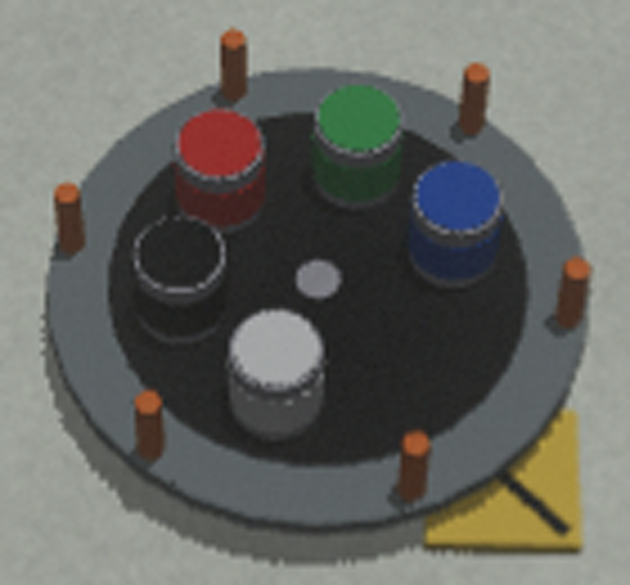

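View pics/c2.png

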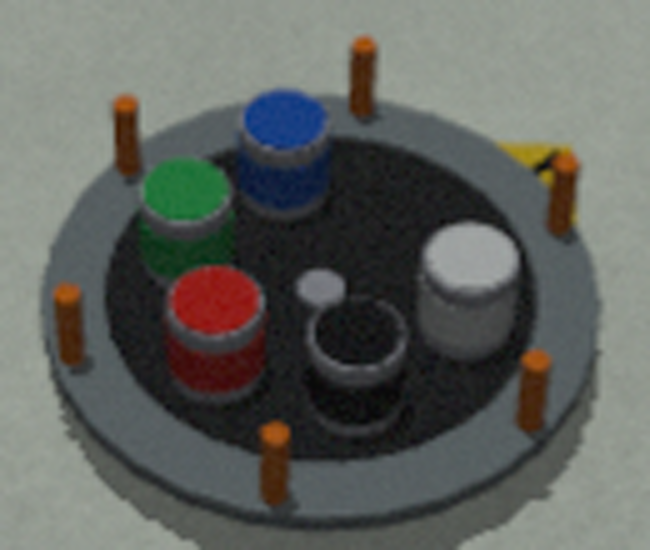

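Both crops show six pegs, and red sits between green and black. The arrow lies between the peg near white and the peg near blue. I'll triangulate from these.

```bash
cat >m.py <<'E'
from h import *
from scipy.optimize import least_squares
S,D=cam("scene"),cam("side")
a=lambda p:((p[0]+.5)/4.5-.5+270,(p[1]+.5)/4.5-.5+215)
b=lambda p:((p[0]+.5)/5-.5+265,(p[1]+.5)/5-.5+165)
pegs=[((233,37),(67,292)),((476,72),(125,103)),((577,266),(363,45)),((417,439),(565,160)),((148,400),(537,358)),((67,191),(275,430))]
tins=dict(red=((219,144),(215,300)),green=((358,119),(186,189)),blue=((457,198),(286,120)),white=((276,349),(470,257)),black=((179,254),(357,333)))
P=np.array([tri([S,D],[a(p),b(q)]) for p,q in pegs]);print(P.round(4))
c=P[:,:2].mean(0);r=P[:,:2]-c;print("c",c,np.linalg.norm(r,axis=1).round(4))
ang=np.degrees(np.arctan2(r[:,1],r[:,0]));print(ang.round(1))
for k,(p,q) in tins.items():
    X=tri([S,D],[a(p),b(q)]);d=X[:2]-c;print(k,X.round(4),np.linalg.norm(d).round(4),np.degrees(np.arctan2(d[1],d[0])).round(1))
for p in((505,478),(567,530),(425,546),(580,549)):
    X=onz(S,a(p),.012);d=X[:2]-c;print("arrow",X.round(4),np.linalg.norm(d).round(4),np.degrees(np.arctan2(d[1],d[0])).round(1))
for uv,z in(((468,153),.185),):
    print("can",onz(S,uv,z))
print("box",onz(S,(152,345),.05),"tape",onz(S,(148,287),.02))
E
python3 m.py
```

```text
[[ 0.4418  0.0469  0.0923]
 [ 0.5246  0.1517  0.0919]
 [ 0.6564  0.133   0.0913]
 [ 0.7058  0.0094  0.0929]
 [ 0.6238 -0.0965  0.0927]
 [ 0.4916 -0.0772  0.0931]]
c [0.5739878  0.02788208] [0.1335 0.1333 0.1335 0.1331 0.134  0.1335]
[ 171.8  111.8   51.9   -8.   -68.2 -128.1]
red [0.503  0.0065 0.0944] 0.0741 -163.2
green [0.5238 0.079  0.095 ] 0.0717 134.5
blue [0.5921 0.0996 0.0941] 0.0739 75.8
white [ 0.628  -0.0267  0.0938] 0.0768 -45.3
black [ 0.5545 -0.0436  0.0936] 0.0741 -105.3
arrow [0.7091 0.0659 0.012 ] 0.1403 15.7
arrow [0.7502 0.0782 0.012 ] 0.1833 15.9
arrow [0.7235 0.0094 0.012 ] 0.1506 -7.1
arrow [0.7627 0.0783 0.012 ] 0.1953 15.0
can [0.48179109 0.44168182 0.185     ]
box [ 0.53851351 -0.43094639  0.05      ] tape [ 0.3657576  -0.39159139  0.02      ]
```

```bash
cat >>h.py <<'E'
CEN=np.array([.574,.0279])
def st():
    s=robot.sense();R=Ro.from_quat(s["eef_rot"]).as_matrix()
    return s,R
def plan(targets):
    """targets: (radius, angle deg, z, yaw deg of tool z) -> rows from the present pose"""
    s,R=st();y0=np.degrees(np.arctan2(R[1,2],R[0,2]))
    d=s["eef_pos"][:2]-CEN
    print("t %.2f pos %s r %.4f ang %.2f yawz %.1f tilt %.3f j %s F %s gap %.2f"%(s["time"],s["eef_pos"].round(4),np.hypot(*d),np.degrees(np.arctan2(d[1],d[0])),y0,R[2,1],s["joint_positions"].round(2),s["wrist_force"].round(1),s["finger_gap"]))
    for r,a,z,yw in targets:
        p=np.array([*(CEN+r*np.array([np.cos(np.radians(a)),np.sin(np.radians(a))])),z])
        m=R.T@(p-s["eef_pos"])/.04
        t=-((yw-y0+180)%360-180)/5
        print([round(float(v),2) for v in (*m,t)])
E
python3 - <<'E'
from h import *
s,R=st();print(R.round(3))
plan([(.134,111.8,.32,111.8+90),(.134,111.8,.32,111.8-90)])
E
```

```text
[[-0.963 -0.    -0.268]
 [ 0.268 -0.002 -0.963]
 [-0.    -1.     0.002]]
t 0.10 pos [0.161  0.578  0.4038] r 0.6879 ang 126.90 yawz -105.6 tilt -1.000 j [ 1.63  0.04  0.08 -0.   -1.62 -0.33] F [-0.6 -0.2  0. ] gap 1.00
[-11.6, 2.11, 7.81, 10.53]
[-11.6, 2.11, 7.81, -25.47]
```

```bash
python3 - <<'E'
from h import *
plan([(.1335,-68.2,.33,-146)])
E
```

```text
t 0.10 pos [0.161  0.578  0.4038] r 0.6879 ang 126.90 yawz -105.6 tilt -1.000 j [ 1.63  0.04  0.08 -0.   -1.62 -0.33] F [-0.6 -0.2  0. ] gap 1.00
[-15.66, 1.87, 13.12, 8.09]
```

Call:
{"op": "step_arm", "data": {
  "moves": [-3.8,0.4,3.2,2,-7.8,0.9,6.5,4,-11.7,1.4,9.8,6,-15.66,1.87,13.12,8.1,-15.66,1.87,13.12,8.1],
  "fingers": 0.33
}}

```text
time: 0.52
eef_pos: [0.279, 0.4052, 0.3853]
eef_rot: [-0.308, -0.636, 0.637, 0.308]
wrist_force: [0.6, 1.6, -0.7]
finger_gap: 0.333
```

```bash
python3 -c "
from h import *
plan([(.1335,-68.2,.33,-146)])"
```

```text
t 0.52 pos [0.279  0.4052 0.3853] r 0.4789 ang 128.02 yawz -141.7 tilt -1.000 j [ 1.38 -0.25 -0.22 -0.   -1.6  -0.71] F [ 0.6  1.6 -0.7] gap 0.33
[-15.17, 1.4, 1.01, 0.86]
```

Call:
{"op": "step_arm", "data": {
  "moves": [-15.17,1.4,1.01,0.86,-15.17,1.4,1.01,0.86,-15.17,1.4,1.01,0.86,-15.17,1.4,1.01,0.86,-15.17,1.4,1.01,0.86]
}}

```text
time: 0.93
eef_pos: [0.3963, 0.2338, 0.3667]
eef_rot: [-0.332, -0.624, 0.625, 0.332]
wrist_force: [2.1, 0.7, -0.3]
finger_gap: 0.327
```

Call:
{"op": "step_arm", "data": {
  "moves": [-10.5,0.9,0.7,0,-10.5,0.9,0.7,0,-10.5,0.9,0.7,0,-10.5,0.9,0.7,0,-10.5,0.9,0.7,0]
}}

```text
time: 1.35
eef_pos: [0.5005, 0.0542, 0.3491]
eef_rot: [-0.332, -0.624, 0.625, 0.332]
wrist_force: [0.1, 1.0, -0.4]
finger_gap: 0.332
```

```bash
python3 -c "
from h import *
plan([(.1335,-68.2,.33,-146)])"
```

```text
t 1.35 pos [0.5005 0.0542 0.3491] r 0.0781 ang 160.34 yawz -146.0 tilt -1.000 j [ 0.51 -0.22 -0.26  0.   -1.53  0.09] F [ 0.1  1.  -0.4] gap 0.33
[-4.83, 0.48, -0.45, 0.01]
```

```bash
python3 -c "
from h import *
plan([(.1335,-128.1,.30,-38.1)])"
```

```text
t 1.35 pos [0.5005 0.0542 0.3491] r 0.0781 ang 160.34 yawz -146.0 tilt -1.000 j [ 0.51 -0.22 -0.26  0.   -1.53  0.09] F [ 0.1  1.  -0.4] gap 0.33
[-2.6, 1.23, 2.02, -21.57]
```

Call:
{"op": "step_arm", "data": {
  "moves": [-0.5,0.2,0.4,-1.4,-1,0.4,0.8,-2.8,-1.5,0.6,1.2,-4.2,-2.1,0.6,1.6,-5.6,-2.6,0.6,2.02,-7]
}}

```text
time: 1.77
eef_pos: [0.4914, -0.0788, 0.3241]
eef_rot: [-0.126, -0.695, 0.696, 0.127]
wrist_force: [1.1, -0.0, 0.4]
finger_gap: 0.33
```

Call:
{"op": "step_arm", "data": {
  "moves": [0,0,0,-1.4,0,0,0,-2.8,0,0,0,-4.2,0,0,0,-5.6,0,0,0,-7]
}}

```text
time: 2.18
eef_pos: [0.4912, -0.0789, 0.3237]
eef_rot: [0.092, -0.701, 0.702, -0.089]
wrist_force: [0.9, 0.3, -0.3]
finger_gap: 0.328
```

Call:
{"op": "step_arm", "data": {
  "moves": [0,0,0,-1.4,0,0,0,-2.8,0,0,0,-4.2,0,0,0,-5.6,0,0,0,-7]
}}

```text
time: 2.6
eef_pos: [0.4911, -0.0789, 0.3232]
eef_rot: [-0.301, 0.641, -0.64, 0.298]
wrist_force: [0.1, 0.0, -0.9]
finger_gap: 0.327
```

```bash
python3 -c "
from h import *
plan([(.1335,-128.1,.30,-38.1),(.1335,-128.1,.235,-38.1)])"
```

```text
t 2.60 pos [ 0.4911 -0.0789  0.3232] r 0.1352 ang -127.82 yawz -39.9 tilt -1.000 j [ 0.25 -0.23 -0.32  0.   -1.49  2.2 ] F [ 0.1  0.  -0.9] gap 0.33
[-0.04, 0.58, -0.02, -0.37]
[-0.05, 2.21, -0.01, -0.37]
```

```bash
python3 -c "
from h import *
C=cam('wrist');im=robot.get_image('wrist')
p=proj(C,[[.4916,-.0772,.09],[.4916,-.0772,.04]]);print(p.round(0))
cv2.imwrite('pics/w1.png',im)"
```

```text
[[324. 251.]
 [324. 229.]]
```

View pics/w1.png

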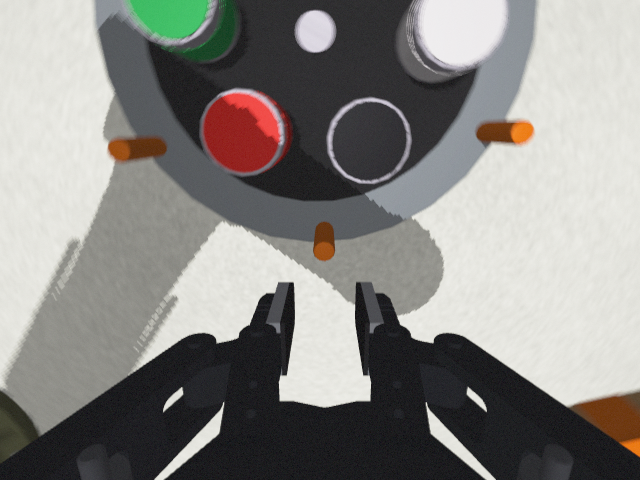

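The wrist view shows the target peg's top at (324,251), exactly where predicted and centred between the fingers. Descending over it now.

Call:
{"op": "step_arm", "data": {
  "moves": [-0.05,0.6,0,-0.3,-0.05,1.2,0,-0.3,-0.05,1.7,0,-0.3,-0.05,2.2,0,-0.3,-0.05,2.38,0,-0.3]
}}

```text
time: 3.07
eef_pos: [0.4909, -0.0775, 0.2245]
eef_rot: [-0.312, 0.637, -0.635, 0.306]
wrist_force: [-0.8, 0.2, -0.1]
finger_gap: 0.33
```

```bash
cat >>h.py <<'E'
def arc(a0,a1,n=5,z=.228,r=.134):
    # ease: constant steps from present angle to a1 (cw: decreasing), yaw = ang+90
    plan([(r,a0+(a1-a0)*(i+1)/n,z,a0+(a1-a0)*(i+1)/n+90) for i in range(n)])
E
python3 -c "
from h import *
arc(-128,-138)"
```

```text
t 3.07 pos [ 0.4909 -0.0775  0.2245] r 0.1342 ang -128.25 yawz -38.2 tilt -1.000 j [ 0.25 -0.18 -0.46 -0.   -1.31  2.23] F [-0.8  0.2 -0.1] gap 0.33
[-0.01, -0.09, -0.1, 0.36]
[-0.01, -0.09, -0.22, 0.76]
[-0.02, -0.09, -0.34, 1.16]
[-0.04, -0.08, -0.45, 1.56]
[-0.05, -0.08, -0.57, 1.96]
```

Call:
{"op": "step_arm", "data": {
  "moves": [0,-0.09,-0.05,0.2,0,-0.09,-0.1,0.4,-0.01,-0.09,-0.17,0.6,-0.01,-0.09,-0.25,0.9,-0.02,-0.09,-0.34,1.2]
}}

```text
time: 3.48
eef_pos: [0.481, -0.0683, 0.2298]
eef_rot: [-0.276, 0.652, -0.651, 0.272]
wrist_force: [1.7, -0.2, -1.3]
finger_gap: 0.336
```

Call:
{"op": "step_arm", "data": {
  "moves": [0,0,-0.1,0.36,-0.01,0,-0.22,0.76,-0.02,0,-0.34,1.16,-0.03,0,-0.45,1.56,-0.05,0,-0.57,1.96]
}}

```text
time: 3.9
eef_pos: [0.4663, -0.0507, 0.2317]
eef_rot: [-0.218, 0.673, -0.673, 0.215]
wrist_force: [0.9, -1.6, -0.2]
finger_gap: 0.328
```

```bash
python3 -c "
from h import *
plan([])"
```

```text
t 3.90 pos [ 0.4663 -0.0507  0.2317] r 0.1334 ang -143.86 yawz -54.3 tilt -1.000 j [ 0.32 -0.27 -0.52 -0.   -1.33  1.87] F [ 0.9 -1.6 -0.2] gap 0.33
```

Call:
{"op": "step_arm", "data": {
  "moves": [0,0.03,-0.14,0.48,-0.01,0.06,-0.28,0.96,-0.02,0.08,-0.42,1.44,-0.04,0.08,-0.56,1.92,-0.07,0.08,-0.7,2.4]
}}

```text
time: 4.32
eef_pos: [0.4524, -0.0261, 0.2305]
eef_rot: [0.144, -0.692, 0.693, -0.144]
wrist_force: [-0.5, -1.7, 0.7]
finger_gap: 0.329
```

Call:
{"op": "step_arm", "data": {
  "moves": [0,0,-0.14,0.48,-0.01,0,-0.28,0.96,-0.02,0,-0.42,1.44,-0.04,0,-0.56,1.92,-0.07,0,-0.7,2.4]
}}

```text
time: 4.73
eef_pos: [0.4439, 0.0009, 0.2323]
eef_rot: [0.068, -0.703, 0.704, -0.07]
wrist_force: [-1.4, -1.6, 0.8]
finger_gap: 0.33
```

Call:
{"op": "step_arm", "data": {
  "moves": [0,0,-0.14,0.48,-0.01,0,-0.28,0.96,-0.02,0,-0.42,1.44,-0.04,0,-0.56,1.92,-0.07,0,-0.7,2.4]
}}

```text
time: 5.15
eef_pos: [0.4412, 0.0292, 0.234]
eef_rot: [0.008, 0.707, -0.707, -0.004]
wrist_force: [-1.3, -1.1, 0.8]
finger_gap: 0.326
```

```bash
python3 -c "
from h import *
plan([])"
```

```text
t 5.15 pos [0.4412 0.0292 0.234 ] r 0.1328 ang 179.45 yawz -91.0 tilt -1.000 j [ 0.53 -0.37 -0.59  0.   -1.35  1.03] F [-1.3 -1.1  0.8] gap 0.33
```

Call:
{"op": "step_arm", "data": {
  "moves": [0,0.03,-0.14,0.48,-0.01,0.06,-0.28,0.96,-0.02,0.08,-0.42,1.44,-0.03,0.1,-0.56,1.92,-0.05,0.12,-0.7,2.4]
}}

```text
time: 5.57
eef_pos: [0.4439, 0.0575, 0.2312]
eef_rot: [0.084, 0.703, -0.702, -0.078]
wrist_force: [-0.7, -0.7, 1.5]
finger_gap: 0.328
```

Call:
{"op": "step_arm", "data": {
  "moves": [0,0.02,-0.14,0.48,-0.01,0.03,-0.28,0.96,-0.02,0.05,-0.42,1.44,-0.04,0.05,-0.56,1.92,-0.06,0.05,-0.7,2.4]
}}

```text
time: 5.98
eef_pos: [0.4529, 0.0845, 0.231]
eef_rot: [0.158, 0.691, -0.689, -0.152]
wrist_force: [0.7, -1.9, -0.5]
finger_gap: 0.33
```

Call:
{"op": "step_arm", "data": {
  "moves": [0,0.02,-0.14,0.48,-0.01,0.03,-0.28,0.96,-0.02,0.05,-0.42,1.44,-0.04,0.05,-0.56,1.92,-0.06,0.05,-0.7,2.4]
}}

```text
time: 6.4
eef_pos: [0.4673, 0.1091, 0.2308]
eef_rot: [0.231, 0.671, -0.667, -0.224]
wrist_force: [0.0, -2.4, 0.1]
finger_gap: 0.33
```

Call:
{"op": "step_arm", "data": {
  "moves": [0,0.02,-0.14,0.48,-0.01,0.03,-0.28,0.96,-0.02,0.05,-0.42,1.44,-0.04,0.05,-0.56,1.92,-0.06,0.05,-0.7,2.4]
}}

```text
time: 6.82
eef_pos: [0.4865, 0.1302, 0.2307]
eef_rot: [0.301, 0.644, -0.639, -0.293]
wrist_force: [-1.1, -1.6, 0.2]
finger_gap: 0.329
```

```bash
python3 -c "
from h import *
plan([])
C=cam('side');cv2.imwrite('pics/s2.png',cv2.resize(robot.get_image('side')[140:290,230:430],None,fx=4,fy=4,interpolation=cv2.INTER_CUBIC))"
```

```text
t 6.82 pos [0.4865 0.1302 0.2307] r 0.1346 ang 130.54 yawz -139.8 tilt -1.000 j [ 0.66 -0.18 -0.44  0.01 -1.29  0.04] F [-1.1 -1.6  0.2] gap 0.33
```

View pics/s2.png

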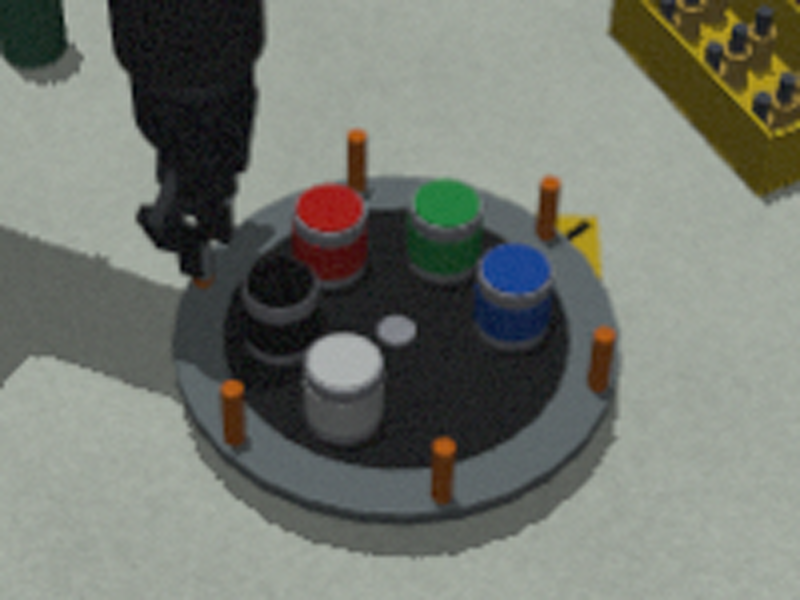

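All the tins are standing and the turntable has come round: red is now at (330,235) in the crop and the hand is on its peg at (200,275). Carrying on.

Call:
{"op": "step_arm", "data": {
  "moves": [0,0.02,-0.14,0.48,-0.01,0.03,-0.28,0.96,-0.03,0.05,-0.42,1.44,-0.05,0.05,-0.56,1.92,-0.09,0.05,-0.7,2.4]
}}

```text
time: 7.28
eef_pos: [0.5108, 0.1462, 0.2302]
eef_rot: [0.368, 0.61, -0.602, -0.36]
wrist_force: [-2.0, -0.9, 0.6]
finger_gap: 0.33
```

Call:
{"op": "step_arm", "data": {
  "moves": [0,0.02,-0.14,0.48,-0.01,0.03,-0.28,0.96,-0.02,0.05,-0.42,1.44,-0.04,0.05,-0.56,1.92,-0.07,0.05,-0.7,2.4]
}}

```text
time: 7.7
eef_pos: [0.5369, 0.1571, 0.2299]
eef_rot: [0.43, 0.569, -0.56, -0.423]
wrist_force: [-1.3, -0.9, 1.5]
finger_gap: 0.326
```

Call:
{"op": "step_arm", "data": {
  "moves": [0,0.02,-0.14,0.48,-0.01,0.03,-0.28,0.96,-0.02,0.05,-0.42,1.44,-0.04,0.05,-0.56,1.92,-0.07,0.05,-0.7,2.4]
}}

```text
time: 8.12
eef_pos: [0.5648, 0.1622, 0.2295]
eef_rot: [0.486, 0.521, -0.511, -0.48]
wrist_force: [-0.2, -0.8, -1.1]
finger_gap: 0.33
```

Call:
{"op": "step_arm", "data": {
  "moves": [0,0.02,-0.14,0.48,-0.01,0.03,-0.28,0.96,-0.02,0.05,-0.42,1.44,-0.04,0.05,-0.56,1.92,-0.07,0.05,-0.7,2.4]
}}

```text
time: 8.53
eef_pos: [0.593, 0.1615, 0.2292]
eef_rot: [0.538, 0.468, -0.456, -0.533]
wrist_force: [-1.0, -0.6, -0.3]
finger_gap: 0.329
```

```bash
python3 -c "
from h import *
plan([])"
```

```text
t 8.53 pos [0.593  0.1615 0.2292] r 0.1349 ang 81.90 yawz 171.6 tilt -1.000 j [ 0.59  0.12 -0.15  0.01 -1.28 -0.74] F [-1.  -0.6 -0.3] gap 0.33
```

Call:
{"op": "step_arm", "data": {
  "moves": [0,0.02,-0.14,0.48,-0.01,0.03,-0.28,0.96,-0.03,0.05,-0.42,1.44,-0.06,0.05,-0.56,1.92,-0.1,0.05,-0.7,2.4]
}}

```text
time: 8.95
eef_pos: [0.6203, 0.1539, 0.2289]
eef_rot: [0.583, 0.41, -0.397, -0.579]
wrist_force: [-1.5, 2.2, 0.7]
finger_gap: 0.331
```

Call:
{"op": "step_arm", "data": {
  "moves": [0,0.02,-0.14,0.48,-0.01,0.03,-0.27,0.92,-0.02,0.05,-0.38,1.3,-0.03,0.05,-0.46,1.6,-0.04,0.05,-0.5,1.75]
}}

```text
time: 9.37
eef_pos: [0.6388, 0.1455, 0.2282]
eef_rot: [0.611, 0.364, -0.35, -0.609]
wrist_force: [-1.0, 1.4, 1.3]
finger_gap: 0.329
```

```bash
python3 -c "
from h import *
plan([])
cv2.imwrite('pics/sc3full.png',robot.get_image('scene'));cv2.imwrite('pics/sd3full.png',robot.get_image('side'))
a=cv2.imread('pics/sc3full.png')[215:345,270:410];b=cv2.imread('pics/sd3full.png')[165:275,265:395]
f=lambda i:cv2.resize(i,(400,int(400*i.shape[0]/i.shape[1])),interpolation=cv2.INTER_CUBIC)
A,B=f(a),f(b);h=max(len(A),len(B));o=np.zeros((h,800,3),np.uint8);o[:len(A),:400]=A;o[:len(B),400:]=B
cv2.imwrite('pics/s3.png',o)"
```

```text
t 9.37 pos [0.6388 0.1455 0.2282] r 0.1343 ang 61.16 yawz 150.7 tilt -1.000 j [ 0.53  0.22 -0.04  0.   -1.29 -1.04] F [-1.   1.4  1.3] gap 0.33
```

View pics/s3.png

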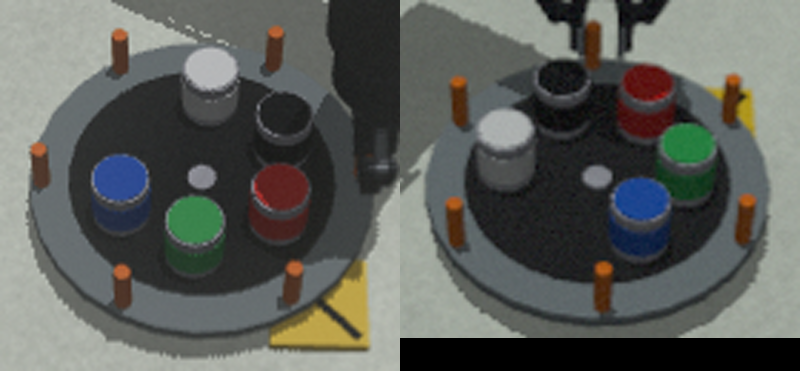

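```bash
cat >m2.py <<'E'
from h import *
S,D=cam("scene"),cam("side")
def run(ka,kb,pegs,red,oa=(270,215),ob=(265,165)):
    a=lambda p:((p[0]+.5)/ka-.5+oa[0],(p[1]+.5)/ka-.5+oa[1])
    b=lambda p:((p[0]+.5)/kb-.5+ob[0],(p[1]+.5)/kb-.5+ob[1])
    out=[]
    for p,q in pegs:
        X=tri([S,D],[a(p),b(q)]);d=X[:2]-CEN;out.append(np.degrees(np.arctan2(d[1],d[0])));print(X.round(4),np.hypot(*d).round(4),out[-1].round(2))
    f=[(o+8.12+30)%60-30 for o in out];print("phase change mod 60 (vs start):",np.mean(f),np.std(f))
    X=tri([S,D],[a(red[0]),b(red[1])]);d=X[:2]-CEN;print("red",X.round(4),np.hypot(*d).round(4),np.degrees(np.arctan2(d[1],d[0])).round(2))
if __name__=="__main__":
    run(400/140,400/130,[((120,36),(55,204)),((275,33),(59,83)),((294,269),(333,81)),((122,271),(347,203)),((39,150),(203,269))],((281,186),(247,86)))
E
python3 m2.py
```

```text
[0.4414 0.0203 0.0902] 0.1329 -176.73
[0.5015 0.1386 0.0909] 0.1323 123.23
[0.7077 0.0349 0.0894] 0.1339 2.98
[ 0.6465 -0.0842  0.0892] 0.1335 -57.13
[ 0.5138 -0.091   0.0896] 0.1333 -116.86
phase change mod 60 (vs start): 11.219186094645117 0.15217189213899276
red [0.639  0.0626 0.092 ] 0.0737 28.13
```

Call:
{"op": "step_arm", "data": {
  "moves": [0,0.0,-0.1,0.36,-0.01,0.02,-0.2,0.7,-0.02,0.03,-0.29,1.0,-0.03,0.03,-0.37,1.28,-0.04,0.03,-0.43,1.48]
}}

```text
time: 9.88
eef_pos: [0.6532, 0.1355, 0.2269]
eef_rot: [0.633, 0.324, -0.31, -0.631]
wrist_force: [-1.3, 1.3, 0.4]
finger_gap: 0.33
```

```bash
python3 -c "
from h import *
arc(53,49)"
```

```text
t 9.88 pos [0.6532 0.1355 0.2269] r 0.1336 ang 53.65 yawz 143.3 tilt -1.000 j [ 0.5   0.25 -0.    0.   -1.29 -1.15] F [-1.3  1.3  0.4] gap 0.33
[0.01, -0.03, -0.09, 0.21]
[0.01, -0.03, -0.13, 0.37]
[0.01, -0.03, -0.18, 0.53]
[0.0, -0.02, -0.23, 0.69]
[0.0, -0.02, -0.27, 0.85]
```

Call:
{"op": "step_arm", "data": {
  "moves": [0,0,-0.06,0.2,0,0,-0.12,0.4,0,0,-0.18,0.53,0,0,-0.22,0.69,0,0,-0.24,0.75]
}}

```text
time: 10.3
eef_pos: [0.661, 0.1295, 0.2269]
eef_rot: [0.643, 0.303, -0.289, -0.642]
wrist_force: [-1.7, 1.1, 0.4]
finger_gap: 0.328
```

Call:
{"op": "step_arm", "data": {
  "moves": [0,0,0,0,0,0,0.05,0,0,0,0.1,0,0,0,0.1,0,0,0,0.1,0]
}}

```text
time: 10.72
eef_pos: [0.6579, 0.1322, 0.2269]
eef_rot: [0.643, 0.303, -0.289, -0.642]
wrist_force: [0.4, -0.2, -1.0]
finger_gap: 0.333
```

Call:
{"op": "step_arm", "data": {
  "moves": [0,-0.5,0,0,0,-1,0,0,0,-1.6,0,0,0,-2.3,0,0,0,-3,0,0]
}}

```text
time: 11.13
eef_pos: [0.6553, 0.1314, 0.3479]
eef_rot: [0.643, 0.303, -0.289, -0.641]
wrist_force: [0.0, -0.7, 1.4]
finger_gap: 0.325
```

```bash
python3 -c "
from h import *
plan([(.11,52,.36,115.5)])
C=cam('wrist')
print(proj(C,[[.7628,.0783,.012],[.574,.028,.04],[.645,.048,.09]]))"
```

```text
t 11.13 pos [0.6553 0.1314 0.3479] r 0.1316 ang 51.84 yawz 139.5 tilt -1.000 j [ 0.5   0.21  0.17  0.   -1.51 -1.2 ] F [ 0.  -0.7  1.4] gap 0.32
[-0.53, -0.31, -0.02, 4.79]
[[205.68858997 239.31749246]
 [321.92035849  40.10385767]
 [256.19751681 131.0230818 ]]
```

```bash
cat >look.py <<'E'
import sys
from h import *
n=sys.argv[1];C=cam('wrist');np.save(f'pics/R{n}.npy',C[2]);np.save(f'pics/t{n}.npy',C[3])
im=robot.get_image('wrist');cv2.imwrite(f'pics/w{n}.png',im)
cv2.imwrite(f'pics/wc{n}.png',cv2.resize(im[0:260,120:420],None,fx=2.3,fy=2.3,interpolation=cv2.INTER_CUBIC))
cv2.imwrite(f'pics/sc{n}.png',robot.get_image('scene'));cv2.imwrite(f'pics/sd{n}.png',robot.get_image('side'))
E
python3 look.py 4
```

```text
(no output)
```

View pics/wc4.png

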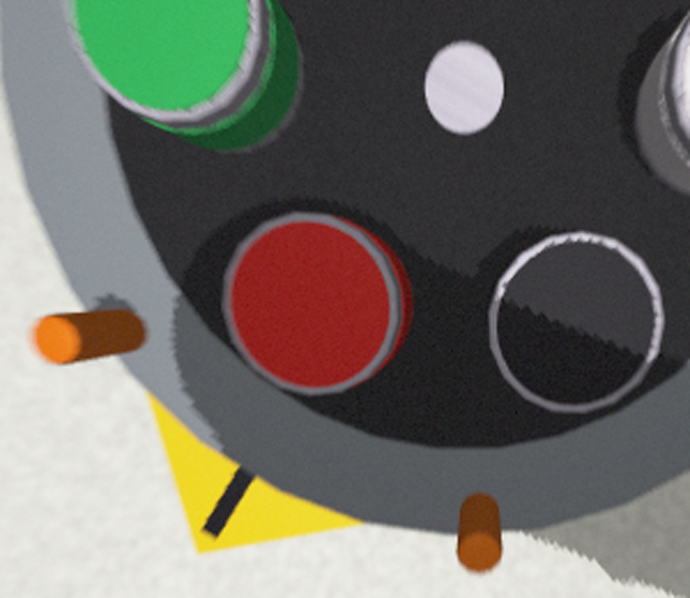

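```bash
cat >an.py <<'E'
from h import *
def an(n,pts):
    K,d,_,_=cam('wrist');C=(K,d,np.load(f'pics/R{n}.npy'),np.load(f'pics/t{n}.npy'))
    for k,p,z in pts:
        X=onz(C,((p[0]+.5)/2.3-.5+120,(p[1]+.5)/2.3-.5),z);v=X[:2]-CEN
        print(k,X.round(4),np.hypot(*v).round(4),np.degrees(np.arctan2(v[1],v[0])).round(2))
E
python3 -c "
from an import *
an(4,[('tip',(199,553),.012),('lineo',(210,531),.012),('linei',(245,475),.012),('red',(313,303),.093),('hub',(464,87),.042),('pegL',(57,340),.09),('pegR',(480,549),.09)])"
```

```text
tip [0.763  0.0792 0.012 ] 0.1959 15.19
lineo [0.7526 0.0756 0.012 ] 0.1849 14.95
linei [0.7249 0.0685 0.012 ] 0.1563 15.04
red [0.6449 0.0484 0.093 ] 0.0738 16.12
hub [0.5734 0.0269 0.042 ] 0.0012 -119.28
pegL [0.7072 0.0083 0.09  ] 0.1346 -8.38
pegR [0.6566 0.1325 0.09  ] 0.1333 51.7
```

Red sits at 16.1° and the arrow at 15.1°, so about 1.1° more clockwise. I'll go back down over the same peg and nudge it.

```bash
python3 -c "
from h import *
plan([(.134,51.7,.30,140),(.134,51.7,.228,140)])"
```

```text
t 11.28 pos [0.6558 0.1314 0.3508] r 0.1319 ang 51.68 yawz 139.5 tilt -1.000 j [ 0.5   0.21  0.17  0.   -1.5  -1.2 ] F [ 0.3  0.7 -0.1] gap 0.33
[0.02, 1.27, 0.02, -0.11]
[-0.02, 3.07, 0.04, -0.11]
```

Call:
{"op": "step_arm", "data": {
  "moves": [0.02,0.8,0.02,0,0.02,1.5,0.02,0,0,2.2,0.03,0,-0.01,2.8,0.04,0,-0.02,3.05,0.04,0]
}}

```text
time: 11.7
eef_pos: [0.6558, 0.1326, 0.2231]
eef_rot: [0.643, 0.303, -0.289, -0.642]
wrist_force: [-0.1, 0.3, -0.4]
finger_gap: 0.333
```

```bash
python3 -c "
from h import *
plan([(.134,48.3,.228,139.5)])"
```

```text
t 11.70 pos [0.6558 0.1326 0.2231] r 0.1329 ang 52.00 yawz 139.4 tilt -1.000 j [ 0.5   0.26 -0.    0.   -1.29 -1.21] F [-0.1  0.3 -0.4] gap 0.33
[0.03, -0.12, -0.22, -0.01]
```

Call:
{"op": "step_arm", "data": {
  "moves": [0,-0.1,-0.05,0,0.01,-0.12,-0.1,0,0.02,-0.12,-0.15,0,0.03,-0.12,-0.19,0,0.03,-0.12,-0.22,0]
}}

```text
time: 12.12
eef_pos: [0.6637, 0.1279, 0.2298]
eef_rot: [0.643, 0.304, -0.288, -0.642]
wrist_force: [-0.8, 0.8, 0.9]
finger_gap: 0.332
```

Call:
{"op": "step_arm", "data": {
  "moves": [0,0,0,0,0,0,0,0,0,0,0.05,0,0,0,0.09,0,0,0,0.09,0]
}}

```text
time: 12.53
eef_pos: [0.6608, 0.1304, 0.23]
eef_rot: [0.643, 0.304, -0.288, -0.642]
wrist_force: [-0.7, 0.1, -0.3]
finger_gap: 0.331
```

Call:
{"op": "step_arm", "data": {
  "moves": [0,-0.5,0,0,0,-1,0,0,0,-1.6,0,0,0,-2.3,0,0,0,-3,0,0]
}}

```text
time: 12.95
eef_pos: [0.6581, 0.1294, 0.3509]
eef_rot: [0.643, 0.304, -0.288, -0.642]
wrist_force: [0.5, -0.3, 0.4]
finger_gap: 0.332
```

```bash
python3 look.py 5
```

```text
(no output)
```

View pics/wc5.png

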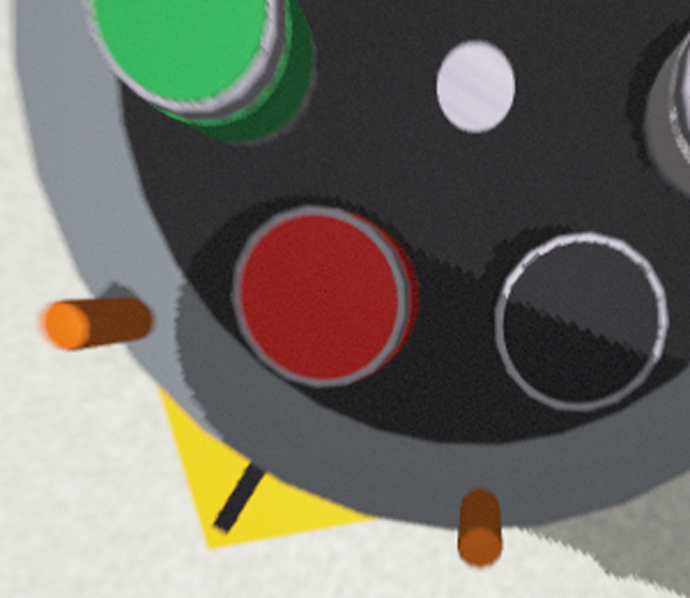

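```bash
python3 -c "
from an import *
an(5,[('tip',(208,548),.012),('lineo',(221,526),.012),('linei',(256,471),.012),('red',(321,296),.093),('hub',(476,86),.042),('pegL',(66,325),.09),('pegR',(480,545),.09)])
# lid by fit
im=cv2.imread('pics/w5.png');b,g,r=cv2.split(im.astype(int));m=((r>90)&(g<60)&(b<60)).astype('uint8')
c=max(cv2.findContours(m,0,1)[0],key=cv2.contourArea);e=cv2.fitEllipse(c);print(e,((e[0][0]-120)*2.3,e[0][1]*2.3))"
```

```text
tip [0.7634 0.0786 0.012 ] 0.1961 14.99
lineo [0.7524 0.0755 0.012 ] 0.1846 14.94
linei [0.7248 0.0686 0.012 ] 0.1562 15.09
red [0.6455 0.0465 0.093 ] 0.0739 14.57
hub [0.5733 0.0271 0.042 ] 0.0011 -129.1
pegL [0.7065 0.0047 0.09  ] 0.1345 -9.92
pegR [0.6596 0.1307 0.09  ] 0.1338 50.2
((258.38287353515625, 128.80580139160156), (65.57781219482422, 70.62826538085938), 153.06776428222656) (318.2806091308594, 296.25334320068356)
```

Red is now at 14.6–15.0° and the arrow at 15.0–15.1°, so they line up to within about half a millimetre. Moving the hand clear.

```bash
python3 -c "
from h import *
s,R=st();print(R.T@(np.array([.48,.24,.43])-s['eef_pos'])/.04)"
```

```text
[-0.75052846 -1.9962589   5.16243845]
```

Call:
{"op": "step_arm", "data": {
  "moves": [-0.1,-0.6,0.3,0,-0.2,-1.2,1,0,-0.4,-1.7,1.9,0,-0.6,-2,2.8,0,-0.7,-2,3.7,0]
}}

```text
time: 13.52
eef_pos: [0.5244, 0.2034, 0.4338]
eef_rot: [0.643, 0.307, -0.284, -0.642]
wrist_force: [0.3, 1.2, 0.7]
finger_gap: 0.328
```

Call:
{"op": "step_arm", "data": {
  "moves": [0,0,0.7,0,0,0,1.3,0,0,0,1.5,0,0,0,1.5,0,0,0,1.5,0]
}}

```text
time: 13.93
eef_pos: [0.4788, 0.2426, 0.4324]
eef_rot: [0.643, 0.307, -0.284, -0.641]
wrist_force: [1.2, -0.7, -0.1]
finger_gap: 0.333
```

```bash
python3 -c "
from h import *
plan([])
cv2.imwrite('pics/fin.png',robot.get_image('scene'));cv2.imwrite('pics/find.png',robot.get_image('side'))
a=cv2.imread('pics/fin.png')[215:345,270:410];b=cv2.imread('pics/find.png')[165:275,265:395]
f=lambda i:cv2.resize(i,(400,int(400*i.shape[0]/i.shape[1])),interpolation=cv2.INTER_CUBIC)
A,B=f(a),f(b);h=max(len(A),len(B));o=np.zeros((h,800,3),np.uint8);o[:len(A),:400]=A;o[:len(B),400:]=B
cv2.imwrite('pics/f2.png',o)"
```

```text
t 13.93 pos [0.4788 0.2426 0.4324] r 0.2349 ang 113.92 yawz 139.5 tilt -0.999 j [ 0.85 -0.14 -0.04  0.02 -1.64 -1.56] F [ 1.2 -0.7 -0.1] gap 0.33
```

View pics/f2.png

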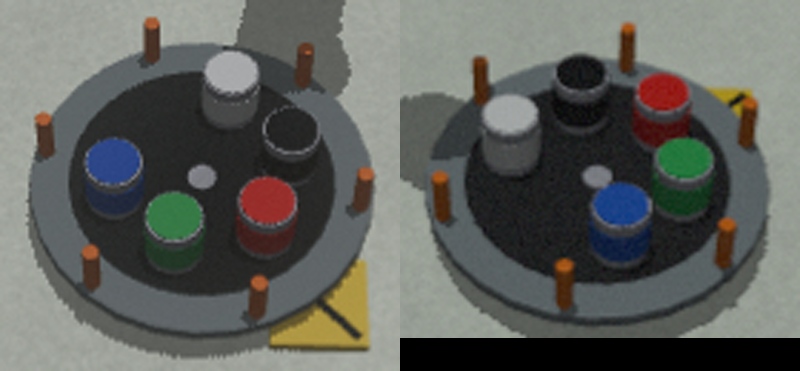

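```bash
python3 -c "
from m2 import *
run(400/140,400/130,[((365,175),(228,29)),((259,284),(349,105)),((91,252),(327,226)),((44,121),(165,266)),((152,23),(41,180)),((305,50),(81,64))],((267,199),(263,92)))"
```

```text
[0.66   0.1301 0.0898] 0.1335 49.91
[0.7055 0.0051 0.0883] 0.1335 -9.82
[ 0.6199 -0.0976  0.0895] 0.1336 -69.89
[ 0.4896 -0.0748  0.0893] 0.1329 -129.43
[0.4422 0.0501 0.0897] 0.1336 170.44
[0.5284 0.1522 0.0891] 0.1324 110.12
phase change mod 60 (vs start): -1.65769881828644 0.21754824768244063
red [0.6456 0.0463 0.0955] 0.0739 14.41
```

```bash
python3 -c "
from rig import robot
print(robot.close_job())"
```

```text
the job is handed in; nothing more can be done
None
```

I turned the carousel about 182° clockwise by one peg, held loosely between the part-open fingers. After a first look I added a nudge of about 1.5°. I then lifted the hand well clear and handed the job in at about 14 s. Wrist force readings stayed at about 3 N or less.

- **Alignment:** the wrist camera puts the red tin at 14.6–15.0°, depending on which axis estimate is used, and the arrow at 15.0–15.2°. The fixed cameras put red at 14.4° directly, or about 15.1° from how far the pegs turned. These disagree by about 0.6°, under 1 mm at the tin.
- **Tins and counter:** in the last pictures all five tins stand in their ring and nothing touches the carousel. I kept the hand well away from the other things on the counter but did not measure them again at the end.

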